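# Bolt the reagent lock box

### The arm

A 6-joint arm with a two-finger parallel gripper is mounted at the origin on a cart in front of the work surface, level with it; the furniture and walls round the work are solid. World frame = base frame: x ahead of the robot, y to its left, z up, the work surface at z = 0. Lengths are in m, angles in rad, forces in N, time in s.
With the tool pointing down it reaches from about 0.3 to 0.875 m from the base axis. Payload 6.4 kg.
Tool frame: the origin (TCP) lies at the very end of the fingers, on their centre line; the grasp point (between the pads) lies 19 mm behind it; z points along the fingers, y is the line along which they close (so a half turn about z gives the same grasp; the last joint's range is limited). The gripper opens to 85 mm and grips with 20 to 120 N. Pads are 22 mm wide; open, the fingers measure 114 mm over their backs; the gripper's body (76 mm by 85 mm) begins 54 mm behind the grasp point. The pads swing forward as they close: fully open they stand 13 mm farther back than shut.
Start: joints at [1.144, 0.181, 1.607, -0, 1.354, -0.206], TCP at [0.126, 0.561, 0.231] pointing down, gripper open.
Joint ranges: [-2.99, 2.99], [-0.89, 2.07], [0.3, 2.58], [-1.14, 4.28], [0, 2.63], [-3.12, 3.12]. Speed limits (rad/s): [2.57, 2.57, 3.01, 3.14, 3.14, 3.14].

### API

Orientations are given as a unit quaternion [w, x, y, z].
In Python, from bench import ctrl gives the robot as it stands.
- The arm moves only by the tool jog_arm, never from a script. Its argument "series" is a list that holds one entry, the list of rows, each a list of 7 numbers: the shift along the tool's x, y, z in mm, then the turn, a rotation vector about the tool's x, y, z in rad, then the finger opening in mm, from 0 to 85.4. In form: [[[tx, ty, tz, rx, ry, rz, gripper], ...]]. A call has exactly 10 rows; each row shifts and turns the commanded pose from where the row before left it, along the tool's axes as they then stand; what a row does not reach is not made up. A row lasts 1/10 s, in which the tool goes at most 50 mm and 8.59 degrees, less where a joint would pass 70% of its speed; a pose out of reach is approached as far as the arm can. A call with a gripper value outside its range is refused whole. The fingers move at their own pace and stop on an object; the grip force is fixed at half the most. Time passes only in rows, so rows that do not move let the fingers close, or fill a call up. It gives the time, the measured TCP pose, the force, the opening and the grip force at its end, in the units of the state.
- ctrl.get_obs(): the state, without advancing time (a new reading comes with each control period).
- ctrl.camera(name): name is "side" or "top" or "wrist"; returns a dict with "frame" (384x512x3 uint8, blue, green, red), "z_map" (384x512 float32, m along the optical axis (not along the pixel's ray), 0 where there is no reading), "fx", "fy", "cx", "cy" (pixels), "xyz" and "rotation" of the camera in the world. Camera axes: x right, y down, z forward; pixel columns grow to the right and rows downward; lengths in m; the calibration is good to about 2 mm. A picture is of the moment at which its call begins.
- ctrl.hand_in(): hands the job in; it is judged then, once.
The state is a dict: "time_s": time; "q": joint angles; "dq": joint speeds; "joint_efforts": joint torques, N m; "eef_pos": TCP position; "eef_rot": TCP orientation; "wrist_force": force on the tool from outside, world axes, zero at the start; "torque": the same for the moment, N m; "opening": opening from 0.0 (shut) to 1.0 (fully open); "grasp_force": force on a finger pad.
Only numpy, scipy, OpenCV 4.12 (cv2) and the standard library are available. Lean on these libraries where they do the work, as an engineer would, in place of code of your own. Each camera call takes 0.05 s, during which the arm holds its last target. There are 200 camera calls.

### The job

The lid of the reagent lock box on the bench is shut but its barrel bolt is drawn back. Lift the bolt's handle up, slide the bolt across into the keeper, and turn the handle all the way down into the keeper's notch so the bolt cannot slide back. Feel for the notch and do not ram or force the bolt against the keeper (20 N at most), and leave the dish, the jar and the bottle alone.

Things in the scene. Friction and masses are not known exactly. Their poses are not given: they have to be found in the camera images.
- case: the reagent lock box, fixed: grey steel box with white lid, 150 mm deep (x), 300 wide (y), top at z = 79 mm. Origin: centre of its underside; x points to its back, y to its left. The bolt's rod lies along y at case x = -0.035, z = 0.103, 24 mm over the top. The lid is the left part of the top (y > -0.021), the fixed deck with the keeper the right part; neither moves
- bolt (a joint): slide of the bolt, m; grows as it moves right (case -y) into the keeper. The handle's stem stands at case y = 0.010 - value. Starts drawn back at 0 to 0.018. Takes about 2 N to slide and stays where it is left. The keeper's notch lies at a value between 0.072 and 0.108
- handle (a joint): turn of the bolt's handle about the rod, rad: 0 = upright, pi/2 = level, towards the robot (case -x); range -0.35 to 1.52. Starts lying at 1.25 to 1.5. Takes about 1 N at the knob and stays where it is left. It rests at about 0.85 on the keeper's jaws and must be below 0.75 to pass over them; in the notch it goes down to 1.52
- knob (a point): centre of the handle's steel cross knob: a drum 18 mm in diameter and 20 mm long, its axis parallel to the rod, its flat ends facing left and right, 52 mm from the rod's axis on a square stem 8 mm wide. When the handle lies down the knob is 12 mm in front of the box's front face, so fingers can straddle it along case y from above; the drum can turn between the fingers
- stem_root (a point): point on the rod's axis where the handle's stem is rooted; moves with the bolt
- guide: base plate of the steel keeper on the deck; origin 79 mm above the case's origin, same axes; fixed. The keeper on it is screwed down rigidly through slots, up to 18 mm to either side of the middle (point keeper_mid): this setting is not given and must be seen or felt. A push of over 20 N on the keeper, by bolt or fingers, counts as ramming
- keeper_mid (a point): fixed point on the deck where the middle of the notch would be at the middle setting (bolt value 0.090). The notch is 11.2 mm wide between two upright jaws, 6 mm thick, 14 to 20 mm in front of the rod's axis and 12 mm higher than it; the left jaw is 32 mm long. A staple arches over the rod (31 mm wide, 8 to 14 mm above the axis): the raised stem stops on it 6 mm past the notch's middle
- petri: bystander: round clear dish with lid, 60 mm across, 15 high, standing on the back of the box's top; origin under its centre
- jar: bystander: white sample jar, 65 mm across, 84 high, on the bench at one end of the box; origin under its centre
- bottle: bystander: wide-mouth bottle, 62 mm across, 102 high, on the bench at the other end of the box; origin under its centre

How it is judged:
By the outcome, as a careful person would: the job done as asked, in the order asked, and still so for the second after the job is handed in, with the robot touching nothing.
It also fails if it takes over 61 s, if anything falls off the work surface, if the arm or the gripper's body presses on something with over 40 N, if the wrist force passes 120 N, or if a joint passes its speed limit or range.

## Working session

There is one attempt and no reset: what is moved stays moved. The work goes in short steps, Python scripts to look and compute and a tool call to move; the robot and the scene stay as the last step left them, time stands still between calls to the robot, and variables do not carry over. Pictures are saved under pics/ and viewed, at most 10 in all, crops included, and the job is handed in when it is done.

Besides the shell and the picture viewer there is one more tool, called after "Emit:" as name(argument=value, ...), one argument or row to a line, values as JSON. jog_arm: Moves the arm, as the interface text tells. Its arguments: {"type":"object","properties":{"series":{"type":"array"}},"required":["series"]}

```bash
mkdir -p pics; ls; cat > h.py <<'E'
import numpy as np, cv2
from bench import ctrl
from scipy.spatial.transform import Rotation as R
def rot(r):
    r=np.array(r,float)
    return r if r.shape==(3,3) else R.from_quat(r[[1,2,3,0]]).as_matrix()
def grab(n,f=None):
    c=ctrl.camera(n)
    if f: cv2.imwrite('pics/'+f,c['frame'])
    v,u=np.mgrid[:384,:512]; z=c['z_map']
    P=np.stack([(u-c['cx'])/c['fx']*z,(v-c['cy'])/c['fy']*z,z],-1)
    return c,P@rot(c['rotation']).T+np.array(c['xyz'])
E
python3 - <<'E'
from h import *
import pickle
o=ctrl.get_obs();print(o)
d={}
for n in('top','side','wrist'):
    c,W=grab(n,n+'0.png'); d[n]=(c,W); print(n,c['xyz'],rot(c['rotation']).round(3).tolist(),c['fx'],c['cx'],c['cy'])
pickle.dump(d,open('d.pkl','wb'))
a=np.hstack([cv2.resize(d[n][0]['frame'],(400,300)) for n in('top','side')])
cv2.imwrite('pics/both.png',a)
E
```

```text
pics
{'time_s': 0.0, 'q': array([ 1.14368117e+00,  1.81573072e-01,  1.60804417e+00, -3.14149573e-05,
        1.35377553e+00, -2.06316798e-01]), 'dq': array([ 0.00045474,  0.00068024, -0.00049095,  0.00047651, -0.00039191,
        0.00081235]), 'joint_efforts': array([-2.46575974e-04, -4.44887531e+01, -3.51330936e+01, -2.60715797e-04,
        9.27818357e-03, -1.01459926e-05]), 'eef_pos': array([0.12569179, 0.56051226, 0.23034866]), 'eef_rot': array([-2.65746881e-04,  1.10171638e-01,  9.93912169e-01, -8.60066148e-04]), 'wrist_force': array([ 1.00551332,  0.41008434, -0.16543329]), 'torque': array([ 0.00403954, -0.02342155,  0.08135768]), 'grasp_force': 0.0, 'opening': 1.0008135478015618}
top [0.52204535 0.05413391 1.34805303] [[-0.006, -0.998, 0.058], [-1.0, 0.005, -0.016], [0.016, -0.058, -0.998]] 472.76127196392633 252.48354372010863 193.2119613675799
side [ 0.52532    -0.90969057  0.60102505] [[0.998, -0.033, 0.047], [-0.057, -0.458, 0.887], [-0.008, -0.889, -0.459]] 443.7970394614462 246.5453180762124 191.01768262584514
wrist [0.04699514 0.57890675 0.37234491] [[0.219, 0.927, 0.306], [0.976, -0.207, -0.07], [-0.002, 0.313, -0.95]] 269.13437716579455 257.0873383544282 193.23505207686185
```

View pics/both.png

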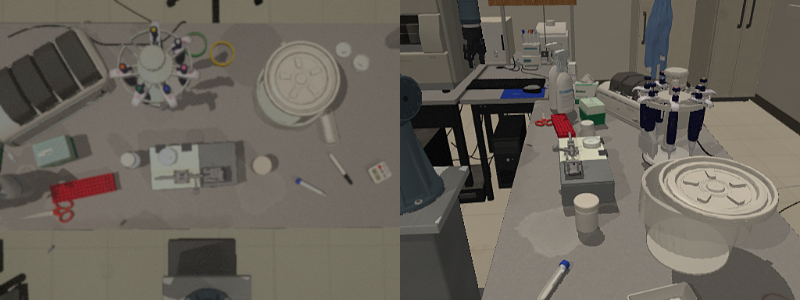

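The top view shows the box at about (190-312, 183-243) in full-resolution pixels, with the jar and bottle at its ends. Next I'll enlarge both views.

```bash
python3 - <<'E'
from h import *
import pickle
d=pickle.load(open('d.pkl','rb'))
t=d['top'][0]['frame'][175:250,185:320]; s=d['side'][0]['frame'][165:265,195:280]
a=cv2.resize(t,(800,444),interpolation=cv2.INTER_CUBIC)
cv2.imwrite('pics/topc.png',a)
cv2.imwrite('pics/sidec.png',cv2.resize(s,(510,600),interpolation=cv2.INTER_CUBIC))
W=d['top'][1]; z=W[...,2]
m=((z>.07)&(z<.09)).astype(np.uint8)
m[:170]=0;m[255:]=0;m[:,:180]=0;m[:,325:]=0
n,l,st,ce=cv2.connectedComponentsWithStats(m)
k=1+np.argmax(st[1:,4]); print(st[k])
P=W[l==k]; 
r=cv2.minAreaRect((P[:,:2]*1000).astype(np.float32)); print(r,cv2.boxPoints(r),np.median(P[:,2]))
q=(z>.09)&(z<.17); q[:180]=0;q[248:]=0;q[:,:150]=0;q[:,330:]=0
for i in range(180,250,2): print(i,''.join('%3d'%min(999,max(0,round(v*1000))) if v>.03 else '  .' for v in z[i,190:316:3]))
E
```

```text
[ 191  182  114   62 5411]
((545.7886352539062, 47.58613586425781), (157.726318359375, 300.2731018066406), 3.3205788135528564) [[ 458.3616   192.90265]
 [ 475.75418 -106.8663 ]
 [ 633.2157   -97.73038]
 [ 615.8231   202.03857]] 0.08001381648028438
180   .  .  .  .  .  .  .  .  .  .  .  .  .  .  .  .  .  .  .  .  .  .  .  .  .  .  .  .  .  .  .  .  .  .  .  .  .  .  .  .  .  .
182   .  .  .  .  .  .  .  .  .  .  .  .  .  .  .  .  .  .  .  .  .  .  .  .  .  .  .  .  .  .  .  .  . 77 69 70 81  .  .  .  .  .
184   .  .  .  .  .  .  .  .  .  .  .  .  .  . 84 78 83 80 85  .  .  . 74 75 75 81 78 80 80 79 79 77 80 83 86 78 80 75  .  .  .  .
186   .  .  . 83 81 80 87 84  .  .  . 75 74 79 80 78 81 84 80 83 81 74 79 83 80 79 77 80 79 81 80 81 80 75 73 83 85 73  .  .  .  .
188   . 71 73 79 78 85 84 85 81 72 79 80 79 76 83 81 87 77 81 79999 80 80 82 82 79 80 80 83 79 80 79 79 77 77 82 77 67  .  .  .  .
190   . 81 79 84 81 80 83 97 95 95 81 79 78 80 84 80 79 84 79 75 79 78 80 83 81 80 79 78 78 79 79 82 78 80 77 80 79 78  .  .  .  .
192   . 82 79 78 76 78 94 96 98 97 91 78 82 81 81 81 77 84 79 80 8
[... 3032 characters left out ...]
 77 77 75 72  .  .  .  .  .  .  .  .  .  .  .
240   .  . 82 78 79 84 81 80 80 76 74 81 79 79 81 83 82 76 78 73119  .  .  .  .  .  .  .  .  .  .  .  .  .  .  .  .  .  .  .  .  .
242   .  . 80 80 78 83 78 72 73 78 77 77  .  .  .  .  .  .  .121120122  .  .  .  .  .  .  .  .  .  .  .  .  .999  .  .  .  .  .  .
244   .  .  .  .  .  .  .  .  .  .  .  .  .  .  .  .  .  .  .124128125  .  .  .  .  .  .  .  .  .  .  .  .  .  .  .  .  .  .  .  .
246   .  .  .  .  .  .  .  .  .  .  .  .  .  .  .  .  .  .  .  .123123  .  .  .  .  .  .  .  .  .  .  .  .  .  .  .  .  .  .  .  .
248   .  .  .  .  .  .  .  .  .  .  .  .  .  .  .  .  .  .  .999120  .  .  .  .  .  .  .  .  .  .  .  .  .  .  .  .  .  .  .  .  .
```

View pics/topc.png

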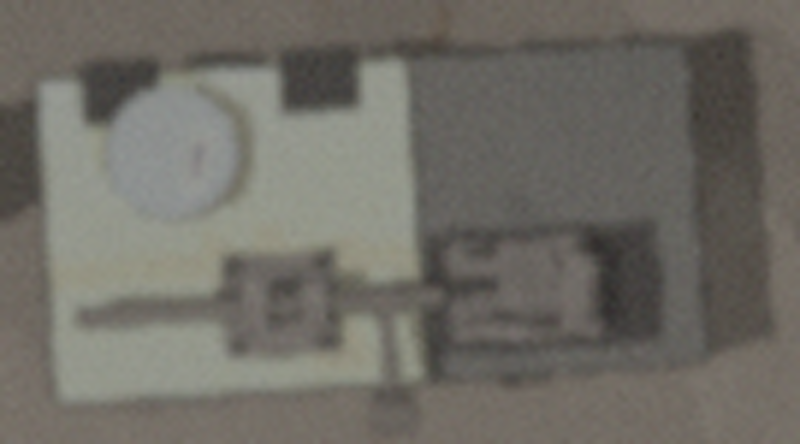

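View pics/sidec.png

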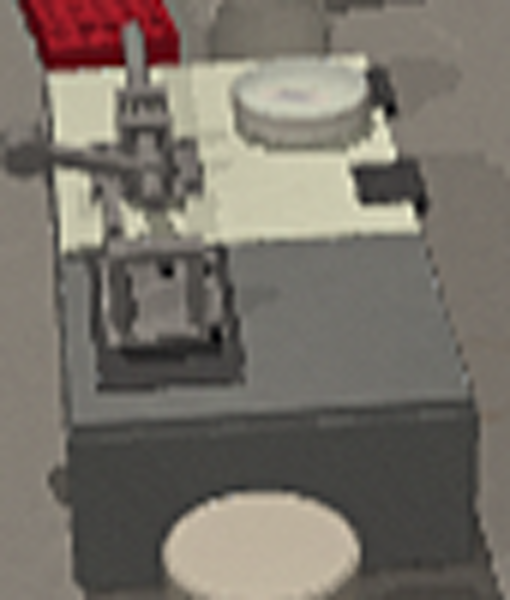

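The crops show the knob at top pixel ~(251,245), the stem along column ~251, the rod along row ~226, and the keeper at columns ~259-286. The handle lies down in front of the box, the dish is at the back left, and the drawn-back bolt points left. Next I'll put these in the case frame.

```bash
cat >> h.py <<'E'
E
python3 - <<'E'
from h import *
import pickle
d=pickle.load(open('d.pkl','rb'))
W=d['top'][1]; z=W[...,2]
# fit case by mask edges in world, top pts
m=(z>.07)&(z<.088); m[:170]=0;m[255:]=0;m[:,:180]=0;m[:,325:]=0
m=cv2.morphologyEx(m.astype(np.uint8),cv2.MORPH_OPEN,np.ones((5,5)))
n,l,st,ce=cv2.connectedComponentsWithStats(m);k=1+np.argmax(st[1:,4])
r=cv2.minAreaRect((W[l==k][:,:2]*1000).astype(np.float32));print(r)
# edges by percentiles of rotated coords
a=np.deg2rad(3.3)
P=W[l==k]
for a in np.deg2rad([2.5,2.9,3.3,3.7,4.1]):
    ex=np.array([np.cos(a),np.sin(a)]);ey=np.array([-ex[1],ex[0]])
    X=P[:,:2]@ex;Y=P[:,:2]@ey
    # front/back edges: per column bins
    b=np.digitize(Y,np.arange(Y.min()+.01,Y.max()-.01,.01))
    f=[np.percentile(X[b==i],1.5) for i in range(1,b.max())];g=[np.percentile(X[b==i],98.5) for i in range(1,b.max())]
    b=np.digitize(X,np.arange(X.min()+.01,X.max()-.01,.01))
    lo=[np.percentile(Y[b==i],1) for i in range(1,b.max())];hi=[np.percentile(Y[b==i],99) for i in range(1,b.max())]
    print(np.rad2deg(a).round(1),[np.round(1000*np.median(v),1) for v in(f,g,lo,hi)],[np.round(np.polyfit(range(len(v)),np.array(v)*1000,1)[0],3) for v in (f,g,lo,hi)], (ex*(np.median(f)+np.median(g))/2+ey*(np.median(lo)+np.median(hi))/2))
Q=W[(z>.1)&(z<.17)&(W[...,0]>.4)&(W[...,0]<.54)&(W[...,1]>-.1)&(W[...,1]<.2)]
kn=Q[(Q[:,0]<.47)];print('knob top',kn.mean(0),np.percentile(kn,[3,97],axis=0).round(4).tolist(),len(kn))
# obstacles on the path
for y in np.arange(0,.62,.04):
    print(round(y,2),[int(1000*np.percentile(z[(abs(W[...,1]-y)<.02)&(abs(W[...,0]-x)<.02)],99)) if ((abs(W[...,1]-y)<.02)&(abs(W[...,0]-x)<.02)).sum()>5 else -1 for x in np.arange(.1,.7,.04)])
E
```

```text
((545.9197998046875, 47.21467590332031), (157.50747680664062, 299.5162353515625), 3.3205783367156982)
2.5 [np.float64(473.6), np.float64(618.7), np.float64(-122.4), np.float64(168.9)] [np.float64(-0.238), np.float64(-0.359), np.float64(0.15), np.float64(0.271)] [0.54460765 0.04702851]
2.9 [np.float64(473.7), np.float64(619.1), np.float64(-126.1), np.float64(165.3)] [np.float64(-0.159), np.float64(-0.341), np.float64(0.044), np.float64(0.185)] [0.54471763 0.04719099]
3.3 [np.float64(474.1), np.float64(618.9), np.float64(-129.4), np.float64(161.1)] [np.float64(-0.08), np.float64(-0.546), np.float64(0.001), np.float64(0.102)] [0.54468409 0.04725026]
3.7 [np.float64(474.0), np.float64(618.4), np.float64(-133.5), np.float64(158.0)] [np.float64(-0.02), np.float64(-0.496), np.float64(-0.088), np.float64(0.066)] [0.54428678 0.04744199]
4.1 [np.float64(474.3), np.float64(618.6), np.float64(-137.5), np.float64(154.5)] [np.float64(0.047), np.float64(-0.437), np.float64(-0.109), np.float64(-0.034)] [0.54444011 0.04758636]
knob top [0.46054586 0.03965037 0.12383748] [[0.4513, 0.0311, 0.1186], [0.
[... 413 characters left out ...]
 82, 6]
0.24 [-707, -702, -709, -707, -1, 2, 6, 5, 6, 6, 6, 104, 106, 5, 7]
0.28 [-705, -708, -708, -708, -1, 0, 7, 6, 6, 6, 5, 107, 108, 7, 6]
0.32 [-706, -707, -707, -709, -1, -1, 6, 6, 7, 34, 34, 7, 6, 8, 6]
0.36 [-706, -702, -708, -707, -1, -1, 7, 7, 6, 35, 33, 8, 6, 7, 6]
0.4 [-707, -704, -705, -708, -1, -1, 8, 7, 7, 34, 33, 7, 6, 8, 6]
0.44 [-708, -706, -706, -705, -1, 294, 7, 5, 34, 34, 32, 6, 8, 6, 6]
0.48 [-705, -706, -706, -708, -1, 288, 10, 12, 33, 34, 31, 7, 97, 96, 93]
0.52 [-706, -706, -707, 307, -1, 3, 16, 15, 34, 34, 31, 91, 97, 97, 93]
0.56 [-706, -705, -707, 313, -1, 3, 7, 14, 34, 33, 6, 95, 97, 96, 56]
0.6 [-707, -706, -704, -712, -1, 0, 7, 12, 5, 137, 115, 5, 93, 94, 110]
```

Emit:
jog_arm(
  series=[
    [[0,0,0,0,0,-0.14,40],[0,0,0,0,0,-0.14,40],[-17,-30,0,0,0,0,40],[-17,-30,0,0,0,0,40],[-17,-30,0,0,0,0,40],[-17,-30,0,0,0,0,40],[-17,-30,0,0,0,0,40],[-17,-30,0,0,0,0,40],[-17,-30,0,0,0,0,40],[-17,-30,0,0,0,0,40]],
  ],
)

```text
time_s: 1.15
eef_pos: [0.2763, 0.3282, 0.2312]
eef_rot: [0.0, -0.03, 1.0, -0.0]
wrist_force: [0.8, 0.7, 0.3]
opening: 0.475
grasp_force: 0.0
```

Emit:
jog_arm(
  series=[
    [[-17,-30,0,0,0,0,40],[-17,-30,0,0,0,0,40],[-17,-30,0,0,0,0,40],[-17,-30,0,0,0,0,40],[-17,-30,0,0,0,0,40],[-17,-30,0,0,0,0,40],[-17,-30,0,0,0,0,40],[0,0,0,0,0,0,40],[0,0,0,0,0,0,40],[0,0,0,0,0,0,40]],
  ],
)

```text
time_s: 2.15
eef_pos: [0.4065, 0.1275, 0.231]
eef_rot: [-0.0, -0.03, 1.0, 0.0]
wrist_force: [-0.6, -0.1, -0.5]
opening: 0.47
grasp_force: 0.0
```

```bash
cat >> h.py <<'E'
C0=np.array([.545,.047,0]); YAW=np.deg2rad(3.5)
Rc=R.from_euler('z',YAW).as_matrix()
def tool(goal):   # mm shift in tool axes to world goal, yaw error
    o=ctrl.get_obs(); T=rot(o['eef_rot'])
    print('pos',o['eef_pos'].round(4),'case',((o['eef_pos']-C0)@Rc).round(4),'shift',(1000*(np.array(goal)-o['eef_pos'])@T).round(1),'yaw of y',np.rad2deg(np.arctan2(T[1,1],T[0,1])).round(2),'z',T[:,2].round(3),'F',o['wrist_force'].round(1),'t',o['time_s'],o['opening'])
E
python3 - <<'E'
from h import *
import pickle
tool([.46,.04,.2])
c,W=grab('wrist','w1.png'); pickle.dump((c,W),open('w1.pkl','wb'))
cv2.imwrite('pics/w1b.png',cv2.resize(c['frame'],(800,600),interpolation=cv2.INTER_CUBIC))
E
```

```text
pos [0.4065 0.1275 0.231 ] case [-0.1333  0.0888  0.231 ] shift [-48.2 -90.6  31. ] yaw of y 93.42 z [-0.001  0.    -1.   ] F [-0.6 -0.1 -0.5] t 2.15 0.46975047287058136
```

View pics/w1b.png

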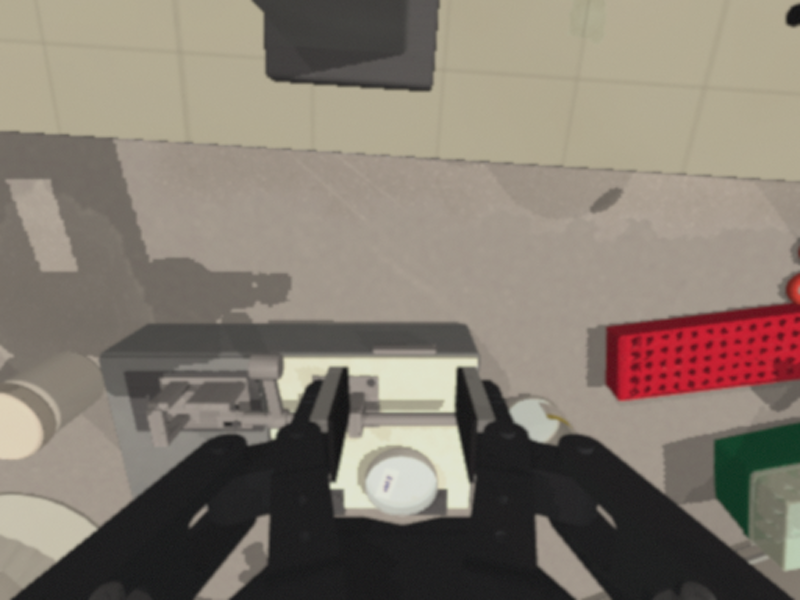

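The knob is at ~(265,367) and the keeper is left of it at (150-280,360-440). The arm view is mirrored and too oblique. I'll move in front of the keeper for a closer look.

Emit:
jog_arm(
  series=[
    [[0,-25,0,0,0,0,40],[0,-25,0,0,0,0,40],[0,-25,0,0,0,0,40],[0,-25,0,0,0,0,40],[0,-25,0,0,0,0,40],[0,-25,0,0,0,0,40],[0,0,0,0,0,0,40],[0,0,0,0,0,0,40],[0,0,0,0,0,0,40],[0,0,0,0,0,0,40]],
  ],
)

```text
time_s: 3.2
eef_pos: [0.4159, -0.0217, 0.2313]
eef_rot: [-0.0, -0.03, 1.0, 0.0]
wrist_force: [-0.1, -0.4, -0.4]
opening: 0.469
grasp_force: 0.0
```

```bash
python3 - <<'E'
from h import *
import pickle
tool([.46,.04,.2])
c,W=grab('wrist','w2.png'); pickle.dump((c,W),open('w2.pkl','wb'))
cv2.imwrite('pics/w2b.png',cv2.resize(c['frame'][190:330,150:340],(800,590),interpolation=cv2.INTER_CUBIC))
E
```

```text
pos [ 0.4159 -0.0217  0.2313] case [-0.1331 -0.0607  0.2313] shift [-47.8  58.9  31.3] yaw of y 93.49 z [-0.  0. -1.] F [-0.1 -0.4 -0.4] t 3.2 0.4686029835897109
```

View pics/w2b.png

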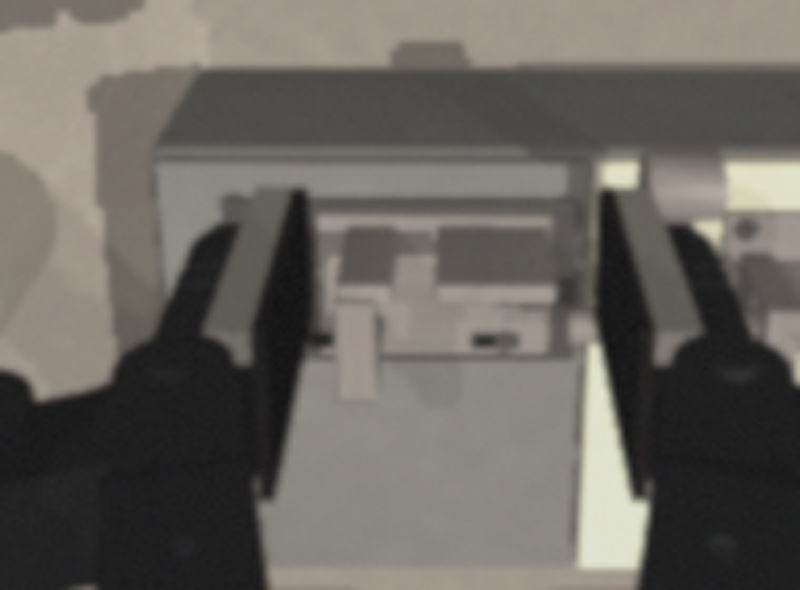

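The notch is the gap at crop x 396-437, row ~290 (full pixel ~(249,258)). The left jaw spans 437-558 and the staple arm is at ~357. The knob is at ~(687,180). Next, rays onto the known heights.

```bash
python3 - <<'E'
from h import *
import pickle
c,W=pickle.load(open('w2.pkl','rb')); Rw=rot(c['rotation'])
def ray(cu,cv_,z):
    u=150+cu*190/800-.4; v=190+cv_*140/590-.4
    d=Rw@np.array([(u-c['cx'])/c['fx'],(v-c['cy'])/c['fy'],1]); p=np.array(c['xyz'])
    q=p+d*(z-p[2])/d[2]; print(cu,cv_,'world',q.round(4),'case',((q-C0)@Rc).round(4), 'depth W',W[int(v),int(u)].round(4))
for a in [(340,292,.115),(396,292,.115),(437,292,.115),(558,292,.115),(417,292,.115),(337,350,.117),(378,350,.117)]: ray(*a)
for a in [(650,155,.118),(724,155,.118),(687,180,.118),(690,210,.115),(576,340,.079),(599,170,.079),(576,500,.079),(157,155,.079),(400,150,.079)]: ray(*a)
E
```

```text
340 292 world [ 0.498  -0.0456  0.115 ] case [-0.0526 -0.0895  0.115 ] depth W [ 0.4972 -0.046   0.1145]
396 292 world [ 0.4971 -0.031   0.115 ] case [-0.0526 -0.0749  0.115 ] depth W [ 0.4968 -0.0318  0.1138]
437 292 world [ 0.4964 -0.0203  0.115 ] case [-0.0526 -0.0642  0.115 ] depth W [ 0.5154 -0.0201  0.0826]
558 292 world [0.4945 0.0112 0.115 ] case [-0.0526 -0.0327  0.115 ] depth W [0.4944 0.0112 0.1132]
417 292 world [ 0.4967 -0.0255  0.115 ] case [-0.0526 -0.0695  0.115 ] depth W [ 0.5157 -0.0263  0.0828]
337 350 world [ 0.5143 -0.0457  0.117 ] case [-0.0363 -0.0906  0.117 ] depth W [ 0.538  -0.0492  0.0818]
378 350 world [ 0.5136 -0.0349  0.117 ] case [-0.0363 -0.0798  0.117 ] depth W [ 0.513  -0.0354  0.1167]
650 155 world [0.4526 0.0299 0.118 ] case [-0.0932 -0.0114  0.118 ] depth W [0.4538 0.0296 0.1147]
724 155 world [0.4515 0.0482 0.118 ] case [-0.0932  0.0069  0.118 ] depth W [0.4527 0.0485 0.1146]
687 180 world [0.4589 0.0399 0.118 ] case [-0.0864 -0.0018  0.118 ] depth W [0.4562 0.0378 0.1229]
690 210 world [0.4686 0.0425 0.115 ] case [-0.0765  0.0002  0.115 ] depth W [0.463  0.0393 0.1251]
576 340 world [0.5329 0.0233 0.079 ] case [-0.0135 -0.0229  0.079 ] depth W [0.5133 0.018  0.1076]
599 170 world [0.4762 0.0245 0.079 ] case [-0.0701 -0.0183  0.079 ] depth W [0.4767 0.0239 0.0754]
576 500 world [0.5918 0.029  0.079 ] case [ 0.0456 -0.0209  0.079 ] depth W [0.5929 0.0287 0.0773]
157 155 world [ 0.4792 -0.1017  0.079 ] case [-0.0748 -0.1444  0.079 ] depth W [ 0.4819 -0.1044  0.0725]
400 150 world [ 0.4734 -0.0327  0.079 ] case [-0.0763 -0.0751  0.079 ] depth W [ 0.4764 -0.0336  0.0721]
```

Everything agrees: the lid edge measures -0.0209 and the jaw is 31.5 mm long. The notch middle is at case y -0.0695 and the knob at -0.002, so the bolt has to slide about 67.5 mm. Next I'll approach the knob.

Emit:
jog_arm(
  series=[
    [[-9.3,11.7,0,0,0,0,40],[-9.3,11.7,0,0,0,0,40],[-9.3,11.7,0,0,0,0,40],[-9.3,11.7,0,0,0,0,40],[-9.3,11.7,0,0,0,0,40],[0,0,16,0,0,0,40],[0,0,16,0,0,0,40],[0,0,16,0,0,0,40],[0,0,16,0,0,0,40],[0,0,16,0,0,0,40]],
  ],
)

```text
time_s: 4.25
eef_pos: [0.4588, 0.039, 0.1507]
eef_rot: [0.0, -0.03, 1.0, 0.0]
wrist_force: [-0.2, 0.4, -1.0]
opening: 0.47
grasp_force: 0.0
```

```bash
python3 - <<'E'
from h import *
tool([.459,.0397,.100])
E
```

```text
pos [0.4588 0.039  0.1507] case [-0.0865 -0.0027  0.1507] shift [-0.2  0.6 50.7] yaw of y 93.46 z [ 0.  0. -1.] F [-0.2  0.4 -1. ] t 4.25 0.46951987754257435
```

Emit:
jog_arm(
  series=[
    [[0,0.6,10,0,0,0,40],[0,0,10,0,0,0,40],[0,0,10,0,0,0,40],[0,0,10,0,0,0,40],[0,0,5,0,0,0,40],[0,0,5,0,0,0,40],[0,0,0,0,0,0,40],[0,0,0,0,0,0,34],[0,0,0,0,0,0,30],[0,0,0,0,0,0,26]],
  ],
)

```text
time_s: 5.25
eef_pos: [0.4592, 0.0389, 0.1017]
eef_rot: [0.0, -0.03, 1.0, -0.0]
wrist_force: [0.3, -0.3, 0.5]
opening: 0.303
grasp_force: 0.0
```

Emit:
jog_arm(
  series=[
    [[0,0,0,0,0,0,24],[0,0,0,0,0,0,22],[0,0,0,0,0,0,20],[0,0,0,0,0,0,18],[0,0,0,0,0,0,16],[0,0,0,0,0,0,15],[0,0,0,0,0,0,15],[0,0,0,0,0,0,15],[0,0,0,0,0,0,15],[0,0,0,0,0,0,15]],
  ],
)

```text
time_s: 6.25
eef_pos: [0.4589, 0.0389, 0.1013]
eef_rot: [0.0, -0.03, 1.0, -0.0]
wrist_force: [-1.8, -2.6, 1.9]
opening: 0.22
grasp_force: 59.3
```

```bash
python3 - <<'E'
from h import *
tool([.459,.0397,.100]); print(ctrl.get_obs()['grasp_force'])
c,W=grab('side')
cv2.imwrite('pics/s3.png',cv2.resize(c['frame'][140:260,170:290],(600,600),interpolation=cv2.INTER_CUBIC))
E
```

```text
pos [0.4589 0.0389 0.1013] case [-0.0864 -0.0028  0.1013] shift [-0.1  0.8  1.3] yaw of y 93.39 z [ 0. -0. -1.] F [-1.8 -2.6  1.9] t 6.25 0.21971145001519543
59.34132277965546
```

View pics/s3.png

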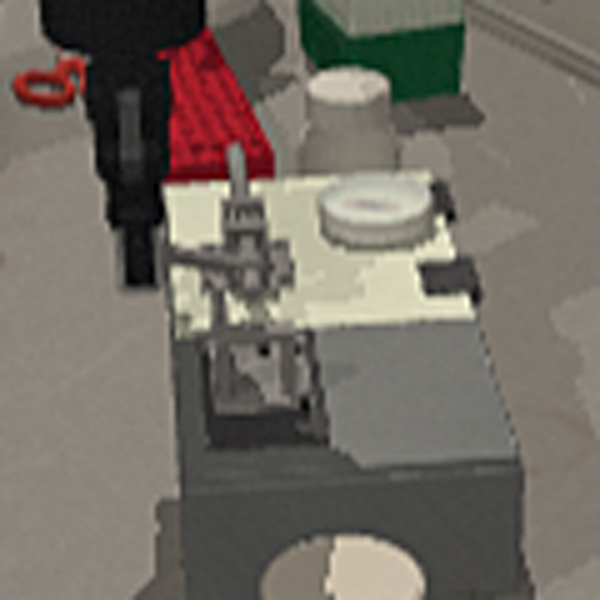

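The fingers straddle the drum and hold it (opening ≈ 19-20 mm). I'll lift along the arc, first half first, and check the forces.

Emit:
jog_arm(
  series=[
    [[-1.1,0,-4.3,0,0,0,15],[0,0,0,0,0,0,15],[-1.5,0,-4.2,0,0,0,15],[0,0,0,0,0,0,15],[-1.8,0,-4.1,0,0,0,15],[0,0,0,0,0,0,15],[-2.2,0,-3.9,0,0,0,15],[0,0,0,0,0,0,15],[-2.5,0,-3.7,0,0,0,15],[0,0,0,0,0,0,15]],
  ],
)

```text
time_s: 7.3
eef_pos: [0.4671, 0.0398, 0.1209]
eef_rot: [-0.001, -0.03, 1.0, 0.0]
wrist_force: [2.3, 0.7, -14.0]
opening: 0.219
grasp_force: 59.2
```

```bash
python3 - <<'E'
from h import *
tool([.459,.0397,.100]); o=ctrl.get_obs();print(o['grasp_force'],o['torque'])
E
```

```text
pos [0.4671 0.0398 0.1209] case [-0.0782 -0.0024  0.1209] shift [ 8.   0.3 21. ] yaw of y 93.4 z [-0.002  0.001 -1.   ] F [  2.3   0.7 -14. ] t 7.3 0.21948204736588492
59.16113018989563 [0.09159091 0.29995683 0.0016408 ]
```

Emit:
jog_arm(
  series=[
    [[-2.8,0,-3.5,0,0,0,15],[0,0,0,0,0,0,15],[-3.1,0,-3.2,0,0,0,15],[0,0,0,0,0,0,15],[-3.4,0,-2.9,0,0,0,15],[0,0,0,0,0,0,15],[-3.6,0,-2.6,0,0,0,15],[0,0,0,0,0,0,15],[-3.8,0,-2.3,0,0,0,15],[0,0,0,0,0,0,15]],
  ],
)

```text
time_s: 8.3
eef_pos: [0.4852, 0.0405, 0.1363]
eef_rot: [0.0, -0.03, 1.0, -0.0]
wrist_force: [-3.0, 1.7, -8.4]
opening: 0.214
grasp_force: 59.1
```

```bash
python3 - <<'E'
from h import *
tool([.459,.0397,.100]); o=ctrl.get_obs();print(o['grasp_force'],o['torque'])
c,W=grab('side')
cv2.imwrite('pics/s4.png',cv2.resize(c['frame'][140:260,170:290],(600,600),interpolation=cv2.INTER_CUBIC))
E
```

```text
pos [0.4852 0.0405 0.1363] case [-0.0601 -0.0029  0.1363] shift [26.2  0.8 36.3] yaw of y 93.4 z [ 0.001 -0.    -1.   ] F [-3.   1.7 -8.4] t 8.3 0.21414533245988154
59.136303663253784 [0.21017805 0.78802123 0.11425033]
```

View pics/s4.png

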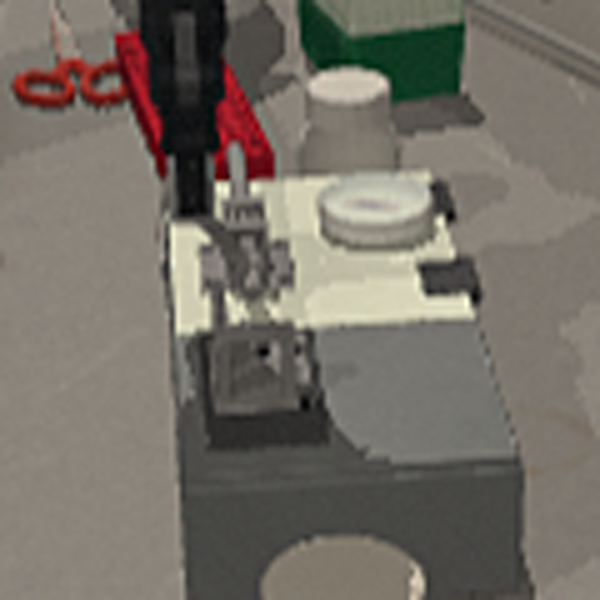

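The handle is raised (TCP case x -0.060 → about 0.5 rad). Now I'll slide right, stopping short of the notch first.

Emit:
jog_arm(
  series=[
    [[0,-3,0,0,0,0,15],[0,-6,0,0,0,0,15],[0,-7,0,0,0,0,15],[0,-7,0,0,0,0,15],[0,-7,0,0,0,0,15],[0,-7,0,0,0,0,15],[0,-7,0,0,0,0,15],[0,-7,0,0,0,0,15],[0,-6,0,0,0,0,15],[0,-3,0,0,0,0,15]],
  ],
)

```text
time_s: 9.35
eef_pos: [0.4884, -0.0202, 0.1361]
eef_rot: [0.0, -0.029, 1.0, -0.0]
wrist_force: [-1.1, 2.7, -7.8]
opening: 0.217
grasp_force: 59.3
```

```bash
python3 - <<'E'
from h import *
tool([.459,.0397,.100]); o=ctrl.get_obs();print(o['grasp_force'],o['torque'])
c,W=grab('top');cv2.imwrite('pics/t5.png',c['frame'])
E
```

```text
pos [ 0.4884 -0.0202  0.1361] case [-0.0606 -0.0636  0.1361] shift [25.8 61.5 36.1] yaw of y 93.36 z [ 0. -0. -1.] F [-1.1  2.7 -7.8] t 9.35 0.2174164042936209
59.25474464893341 [0.31553527 0.46443733 0.17642228]
```

Emit:
jog_arm(
  series=[
    [[0,-1,0,0,0,0,15],[0,-1,0,0,0,0,15],[0,-1,0,0,0,0,15],[0,-1,0,0,0,0,15],[0,-1,0,0,0,0,15],[0,-1,0,0,0,0,15],[0,-0.5,0,0,0,0,15],[0,0,0,0,0,0,15],[0,0,0,0,0,0,15],[0,0,0,0,0,0,15]],
  ],
)

```text
time_s: 10.4
eef_pos: [0.4887, -0.026, 0.1361]
eef_rot: [0.0, -0.03, 1.0, -0.0]
wrist_force: [-0.1, 1.1, -7.0]
opening: 0.218
grasp_force: 59.4
```

```bash
python3 - <<'E'
from h import *
tool([.459,.0397,.100]); o=ctrl.get_obs();print(o['grasp_force'],o['torque'])
E
```

```text
pos [ 0.4887 -0.026   0.1361] case [-0.0607 -0.0695  0.1361] shift [25.7 67.4 36. ] yaw of y 93.39 z [ 0. -0. -1.] F [-0.1  1.1 -7. ] t 10.4 0.21825388369960552
59.37569260597229 [0.09545336 0.45029371 0.10701591]
```

The slide is 66.7 mm, free of contact (Fy ~1 N). I'll check the stem against the notch from the wrist camera before lowering.

```bash
python3 - <<'E'
from h import *
import pickle
c,W=grab('wrist','w6.png'); pickle.dump((c,W),open('w6.pkl','wb'))
print(c['xyz'])
cv2.imwrite('pics/w6b.png',cv2.resize(c['frame'][180:330,155:355],(800,600),interpolation=cv2.INTER_CUBIC))
E
```

```text
[ 0.4080067  -0.03029409  0.27788063]
```

View pics/w6b.png

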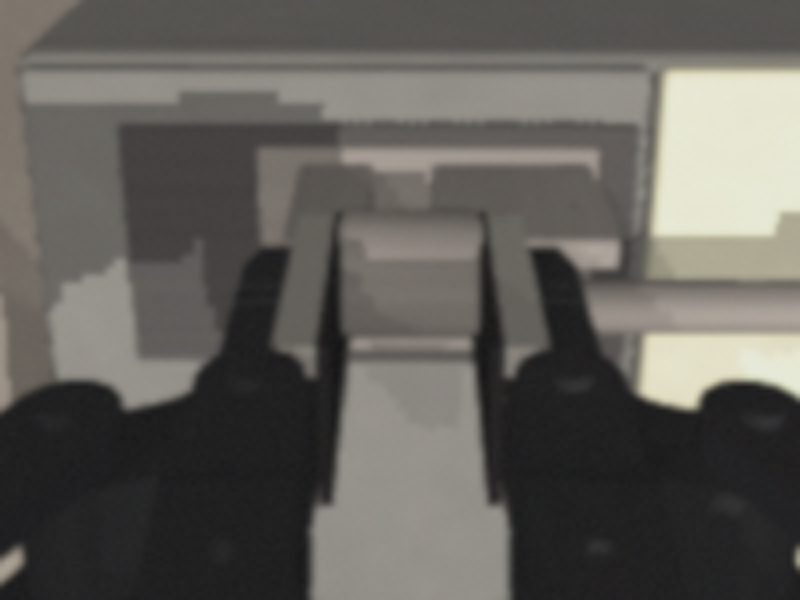

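The knob is between the fingers at crop x 340-485, the notch foot shows at x 373-431, row ~175, and the left jaw's outer top corner is at ~(619,240). Comparing these:

```bash
python3 - <<'E'
from h import *
import pickle
c,W=pickle.load(open('w6.pkl','rb')); Rw=rot(c['rotation'])
def ray(cu,cv_,x):   # intersect with plane case x
    u=155+cu/4-.4; v=180+cv_/4-.4
    d=(Rw@np.array([(u-c['cx'])/c['fx'],(v-c['cy'])/c['fy'],1]))@Rc; p=(np.array(c['xyz'])-C0)@Rc
    q=p+d*(x-p[0])/d[0]; print(cu,cv_,'case',q.round(4),'depth case',((W[int(v),int(u)]-C0)@Rc).round(4))
ray(373,178,-.055);ray(431,178,-.055);ray(373,195,-.055);ray(431,195,-.055);ray(619,240,-.055);ray(400,185,-.055)
ray(619,268,-.049)
print('knob front (top of front edge)')
ray(340,213,-.0607-.0085);ray(485,213,-.0607-.0085);ray(343,262,-.0607);ray(480,262,-.0607)
f=c['frame'][:,:,1].astype(int)
for r in (223,224,227): print(r,list(f[r,230:290]))
print('knob',list(f[240,230:285]))
E
```

```text
373 178 case [-0.055 -0.076  0.091] depth case [-0.0538 -0.0768  0.0882]
431 178 case [-0.055  -0.065   0.0911] depth case [-0.0514 -0.0651  0.0831]
373 195 case [-0.055  -0.0758  0.0984] depth case [-0.0541 -0.0765  0.0958]
431 195 case [-0.055  -0.0651  0.0984] depth case [-0.048  -0.0651  0.0834]
619 240 case [-0.055  -0.0338  0.1158] depth case [-0.0542 -0.0336  0.1134]
400 185 case [-0.055  -0.0709  0.0941] depth case [-0.0496 -0.0715  0.0811]
619 268 case [-0.049  -0.0333  0.1146] depth case [-0.0494 -0.0335  0.1144]
knob front (top of front edge)
340 213 case [-0.0692 -0.0793  0.134 ] depth case [-0.0538 -0.0821  0.1019]
485 213 case [-0.0692 -0.0579  0.134 ] depth case [-0.054  -0.0561  0.1024]
343 262 case [-0.0607 -0.0791  0.1333] depth case [-0.0705 -0.078   0.1508]
480 262 case [-0.0607 -0.0584  0.1334] depth case [-0.0702 -0.0599  0.1502]
223 [np.int64(88), np.int64(82), np.int64(82), np.int64(85), np.int64(84), np.int64(84), np.int64(85), np.int64(84), np.int64(84), np.int64(84), np.int64(85), np.int64(85), np.int64(86), np.int64(89), np.int64(90), np.int64(91), np.int6
[... 2457 characters left out ...]
), np.int64(53), np.int64(65), np.int64(90), np.int64(104), np.int64(108), np.int64(108), np.int64(111), np.int64(119), np.int64(129), np.int64(132), np.int64(133), np.int64(133), np.int64(131), np.int64(131), np.int64(131), np.int64(131), np.int64(131), np.int64(130), np.int64(130), np.int64(129), np.int64(129), np.int64(130), np.int64(130), np.int64(129), np.int64(129), np.int64(131), np.int64(128), np.int64(129), np.int64(127), np.int64(126), np.int64(127), np.int64(127), np.int64(128), np.int64(126), np.int64(126), np.int64(124), np.int64(116), np.int64(90), np.int64(63), np.int64(76), np.int64(97), np.int64(102), np.int64(103), np.int64(103), np.int64(103), np.int64(102), np.int64(103)]
```

Both views put the notch about 1.7 mm further right. I'll nudge the bolt there, then lower to ~0.8 rad, still above the jaws.

Emit:
jog_arm(
  series=[
    [[0,-0.6,0,0,0,0,15],[0,-0.6,0,0,0,0,15],[0,-0.5,0,0,0,0,15],[0,0,0,0,0,0,15],[3.1,0,1.9,0,0,0,15],[3.0,0,2.1,0,0,0,15],[2.8,0,2.3,0,0,0,15],[3.0,0,2.9,0,0,0,15],[0,0,0,0,0,0,15],[0,0,0,0,0,0,15]],
  ],
)

```text
time_s: 11.45
eef_pos: [0.4813, -0.0297, 0.1307]
eef_rot: [0.005, -0.029, 1.0, -0.002]
wrist_force: [2.5, 1.4, 9.0]
opening: 0.217
grasp_force: 62.9
```

```bash
python3 - <<'E'
from h import *
tool([.459,.0397,.100]); o=ctrl.get_obs();print(o['grasp_force'],o['torque'])
E
```

```text
pos [ 0.4813 -0.0297  0.1307] case [-0.0683 -0.0727  0.1307] shift [18.5 70.7 30.2] yaw of y 93.34 z [ 0.011 -0.003 -1.   ] F [2.5 1.4 9. ] t 11.45 0.21724356287972152
62.90494680404663 [ 0.24926522 -0.83131332 -0.13993214]
```

Emit:
jog_arm(
  series=[
    [[0,0,0,0,0,0,15],[0,0,0,0,0,0,15],[0,0,0,0,0,0,15],[0,0,0,0,0,0,15],[0,0,0,0,0,0,15],[0,0,0,0,0,0,15],[0,0,0,0,0,0,15],[0,0,0,0,0,0,15],[0,0,0,0,0,0,15],[0,0,0,0,0,0,15]],
  ],
)

```text
time_s: 12.45
eef_pos: [0.4812, -0.0297, 0.1306]
eef_rot: [0.005, -0.029, 1.0, -0.002]
wrist_force: [2.0, 1.6, 8.7]
opening: 0.216
grasp_force: 62.9
```

```bash
python3 - <<'E'
from h import *
tool([.459,.0397,.100]); o=ctrl.get_obs();print(o['grasp_force'],o['torque'])
c,W=grab('wrist','w7.png')
cv2.imwrite('pics/w7b.png',cv2.resize(c['frame'][180:330,155:355],(800,600),interpolation=cv2.INTER_CUBIC))
E
```

```text
pos [ 0.4812 -0.0297  0.1306] case [-0.0683 -0.0727  0.1306] shift [18.5 70.7 30.2] yaw of y 93.34 z [ 0.011 -0.003 -1.   ] F [2.  1.6 8.7] t 12.45 0.21570005729442648
62.90936350822449 [ 0.20694265 -0.74321667 -0.11908601]
```

View pics/w7b.png

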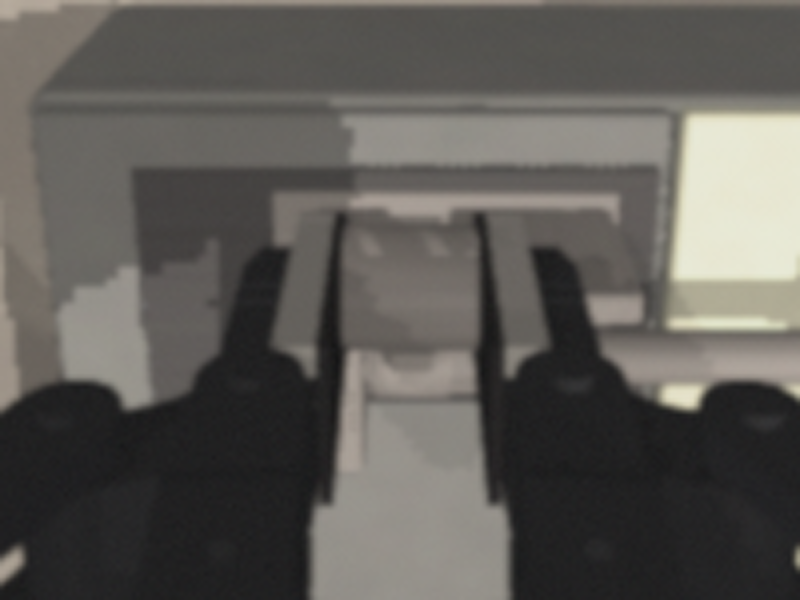

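The knob spans x 340-485 and the notch foot is now at x ~390-450, so I'm slightly past the middle. The tool lagged and tilted a little. I'll fit the drum in depth and measure properly.

```bash
python3 - <<'E'
from h import *
import pickle
from scipy.optimize import least_squares
c6,W6=pickle.load(open('w6.pkl','rb'))
c7,W7=grab('wrist')
for c,W,rows in ((c6,W6,(236,262)),(c7,W7,(236,266))):
    P=((W[rows[0]:rows[1],243:272]-C0)@Rc).reshape(-1,3); P=P[(P[:,2]>.12)]
    r=least_squares(lambda p:np.hypot(P[:,0]-p[0],P[:,2]-p[1])-.009,[-.065,.145],loss='soft_l1',f_scale=.001)
    a=r.x; rel=a-np.array([-.035,.103]); print('knob',a.round(4),'r',np.hypot(*rel).round(4),'theta',np.arctan2(-rel[0],rel[1]).round(3),len(P))
c=c7;Rw=rot(c['rotation'])
def ray(cu,cv_,x):
    u=155+cu/4-.4; v=180+cv_/4-.4
    d=(Rw@np.array([(u-c['cx'])/c['fx'],(v-c['cy'])/c['fy'],1]))@Rc; p=(np.array(c['xyz'])-C0)@Rc
    q=p+d*(x-p[0])/d[0]; print(cu,cv_,'case',q.round(4),'depth',((W7[int(v),int(u)]-C0)@Rc).round(4))
ray(388,212,-.055);ray(450,212,-.055);ray(642,293,-.052);ray(340,240,-.075);ray(482,240,-.075)
f=c['frame'][:,:,1].astype(int)
for r in (231,233): print(r,f[r,240:276].tolist())
E
```

```text
knob [-0.0649  0.1439] r 0.0506 theta 0.631 754
knob [-0.0707  0.1389] r 0.0506 theta 0.782 870
388 212 case [-0.055  -0.0766  0.0857] depth [-0.0542 -0.0771  0.0832]
450 212 case [-0.055  -0.0647  0.0857] depth [-0.0542 -0.0647  0.0833]
642 293 case [-0.052  -0.0325  0.11  ] depth [-0.0339 -0.0252  0.0791]
340 240 case [-0.075  -0.0823  0.1334] depth [-0.0799 -0.0819  0.1418]
482 240 case [-0.075  -0.0618  0.1334] depth [-0.0797 -0.0624  0.1414]
231 [106, 110, 124, 138, 142, 142, 142, 142, 141, 140, 142, 147, 155, 158, 159, 158, 159, 158, 158, 159, 158, 158, 158, 159, 158, 158, 157, 151, 146, 142, 140, 141, 141, 139, 139, 139]
233 [57, 68, 82, 89, 92, 93, 94, 95, 93, 94, 97, 106, 122, 137, 142, 143, 144, 144, 144, 143, 144, 144, 144, 144, 145, 148, 143, 123, 102, 96, 93, 92, 87, 74, 62, 63]
```

The handle angle is 0.78, and the notch is at -0.0706 against the knob at -0.0720. I'll raise slightly and move back 1.5 mm.

Emit:
jog_arm(
  series=[
    [[-1.4,0,-1.4,0,0,0,15],[-1.4,0,-1.4,0,0,0,15],[-1,0,-1,0,0,0,15],[0,0.5,0,0,0,0,15],[0,0.5,0,0,0,0,15],[0,0.5,0,0,0,0,15],[0,0,0,0,0,0,15],[0,0,0,0,0,0,15],[0,0,0,0,0,0,15],[0,0,0,0,0,0,15]],
  ],
)

```text
time_s: 13.55
eef_pos: [0.4816, -0.0268, 0.1313]
eef_rot: [0.001, -0.03, 1.0, -0.0]
wrist_force: [4.9, -1.4, 5.1]
opening: 0.216
grasp_force: 62.4
```

```bash
cat > m.py <<'E'
from h import *
from scipy.optimize import least_squares
tool([.459,.0397,.100]); print(ctrl.get_obs()['torque'].round(2))
c,W=grab('wrist','cur.png')
P=((W[236:264,243:272]-C0)@Rc).reshape(-1,3)
o=ctrl.get_obs(); zt=o['eef_pos'][2]; P=P[P[:,2]>zt-.003]
r=least_squares(lambda p:np.hypot(P[:,0]-p[0],P[:,2]-p[1])-.009,[-.035-.03,zt+.01],loss='soft_l1',f_scale=.001)
rel=r.x-np.array([-.035,.103]); print('knob',r.x.round(4),'r',np.hypot(*rel).round(4),'theta',np.arctan2(-rel[0],rel[1]).round(3))
# gap at foot of jaws: columns by brightness
f=c['frame'][:,:,1].astype(int); Rw=rot(c['rotation'])
for v in range(224,236,2): print(v,f[v,240:276:1].tolist())
E
python3 m.py
```

```text
pos [ 0.4816 -0.0268  0.1313] case [-0.0678 -0.0698  0.1313] shift [18.7 67.8 31.2] yaw of y 93.39 z [ 0.003 -0.001 -1.   ] F [ 4.9 -1.4  5.1] t 13.55 0.21616512170880994
[-0.3  -1.17 -0.18]
knob [-0.07    0.1395] r 0.0505 theta 0.764
224 [66, 68, 74, 83, 90, 94, 93, 93, 93, 93, 93, 93, 94, 93, 92, 94, 91, 93, 93, 93, 93, 92, 92, 93, 93, 94, 93, 93, 93, 91, 93, 93, 93, 93, 93, 93]
226 [72, 75, 83, 91, 95, 95, 97, 97, 96, 97, 96, 97, 96, 96, 96, 97, 97, 96, 96, 96, 96, 96, 96, 97, 97, 97, 95, 97, 96, 95, 96, 95, 95, 95, 97, 96]
228 [108, 108, 108, 113, 129, 143, 147, 147, 147, 147, 145, 146, 146, 145, 145, 146, 144, 145, 145, 145, 145, 145, 144, 144, 144, 145, 144, 145, 144, 144, 144, 143, 144, 143, 144, 143]
230 [111, 114, 120, 124, 131, 142, 147, 152, 157, 159, 158, 159, 159, 158, 158, 159, 159, 159, 159, 159, 159, 158, 158, 157, 153, 151, 149, 149, 149, 149, 148, 149, 148, 148, 148, 148]
232 [79, 87, 97, 100, 98, 96, 99, 108, 125, 143, 152, 156, 156, 156, 155, 155, 155, 155, 156, 156, 156, 156, 152, 136, 113, 102, 100, 102, 101, 100, 100, 100, 98, 94, 90, 91]
234 [40, 57, 75, 84, 88, 92, 92, 93, 97, 103, 110, 116, 119, 119, 119, 119, 118, 118, 119, 120, 123, 135, 139, 120, 98, 90, 89, 89, 89, 90, 90, 87, 81, 63, 43, 44]
```

Emit:
jog_arm(
  series=[
    [[0,-0.4,0,0,0,0,15],[0,-0.4,0,0,0,0,15],[0,0,0,0,0,0,15],[0,0,0,0,0,0,15],[0,0,0,0,0,0,15],[0,0,0,0,0,0,15],[0,0,0,0,0,0,15],[0,0,0,0,0,0,15],[0,0,0,0,0,0,15],[0,0,0,0,0,0,15]],
  ],
)

```text
time_s: 14.6
eef_pos: [0.4815, -0.027, 0.1312]
eef_rot: [0.001, -0.03, 1.0, 0.0]
wrist_force: [5.0, 1.0, 4.3]
opening: 0.216
grasp_force: 62.5
```

```bash
python3 m.py | head -3
```

```text
pos [ 0.4815 -0.027   0.1312] case [-0.0679 -0.0699  0.1312] shift [18.6 67.9 31.2] yaw of y 93.39 z [ 0.002  0.001 -1.   ] F [5.  1.  4.3] t 14.6 0.21574985893264367
[ 0.17 -1.17 -0.12]
knob [-0.07    0.1395] r 0.0506 theta 0.764
```

Emit:
jog_arm(
  series=[
    [[0,-0.5,0,0,0,0,15],[0,-0.5,0,0,0,0,15],[0,-0.4,0,0,0,0,15],[0,0,0,0,0,0,15],[0,0,0,0,0,0,15],[0,0,0,0,0,0,15],[0,0,0,0,0,0,15],[0,0,0,0,0,0,15],[0,0,0,0,0,0,15],[0,0,0,0,0,0,15]],
  ],
)

```text
time_s: 15.65
eef_pos: [0.4816, -0.0282, 0.1312]
eef_rot: [0.001, -0.03, 1.0, 0.0]
wrist_force: [5.1, 1.1, 5.1]
opening: 0.218
grasp_force: 62.5
```

```bash
python3 m.py | head -3
```

```text
pos [ 0.4816 -0.0282  0.1312] case [-0.0679 -0.0712  0.1312] shift [18.6 69.1 31.2] yaw of y 93.39 z [ 0.002  0.001 -1.   ] F [5.1 1.1 5.1] t 15.65 0.21788903337218432
[ 0.29 -1.15 -0.16]
knob [-0.07    0.1395] r 0.0506 theta 0.765
```

Aligned at -0.0712. Now I'll lower a little and feel for the notch.

Emit:
jog_arm(
  series=[
    [[1.1,0,1.1,0,0,0,15],[0,0,0,0,0,0,15],[1.1,0,1.1,0,0,0,15],[0,0,0,0,0,0,15],[1.0,0,1.1,0,0,0,15],[0,0,0,0,0,0,15],[1.0,0,1.1,0,0,0,15],[0,0,0,0,0,0,15],[0,0,0,0,0,0,15],[0,0,0,0,0,0,15]],
  ],
)

```text
time_s: 16.7
eef_pos: [0.4773, -0.0289, 0.1275]
eef_rot: [0.001, -0.03, 1.0, -0.0]
wrist_force: [0.6, 1.6, 11.6]
opening: 0.214
grasp_force: 64.2
```

```bash
python3 m.py | head -3
```

```text
pos [ 0.4773 -0.0289  0.1275] case [-0.0722 -0.0716  0.1275] shift [14.3 69.5 27.5] yaw of y 93.4 z [ 0.002  0.    -1.   ] F [ 0.6  1.6 11.6] t 16.7 0.2140813588844686
[ 0.17 -0.64 -0.13]
knob [-0.073   0.1364] r 0.0506 theta 0.85
```

Emit:
jog_arm(
  series=[
    [[0.7,0,0.8,0,0,0,15],[0,0,0,0,0,0,15],[0.7,0,0.8,0,0,0,15],[0,0,0,0,0,0,15],[0,0,0,0,0,0,15],[0,0,0,0,0,0,15],[0,0,0,0,0,0,15],[0,0,0,0,0,0,15],[0,0,0,0,0,0,15],[0,0,0,0,0,0,15]],
  ],
)

```text
time_s: 17.75
eef_pos: [0.4757, -0.029, 0.1259]
eef_rot: [0.001, -0.03, 1.0, -0.0]
wrist_force: [-0.5, 0.8, 12.8]
opening: 0.215
grasp_force: 64.8
```

```bash
python3 m.py | head -3
```

```text
pos [ 0.4757 -0.029   0.1259] case [-0.0738 -0.0716  0.1259] shift [12.6 69.6 25.9] yaw of y 93.4 z [ 0.001 -0.    -1.   ] F [-0.5  0.8 12.8] t 17.75 0.21544962161196782
[ 0.15 -0.44 -0.12]
knob [-0.0741  0.1351] r 0.0506 theta 0.884
```

Emit:
jog_arm(
  series=[
    [[0.6,0,0.8,0,0,0,15],[0,0,0,0,0,0,15],[0.6,0,0.8,0,0,0,15],[0,0,0,0,0,0,15],[0.6,0,0.9,0,0,0,15],[0,0,0,0,0,0,15],[0,0,0,0,0,0,15],[0,0,0,0,0,0,15],[0,0,0,0,0,0,15],[0,0,0,0,0,0,15]],
  ],
)

```text
time_s: 18.8
eef_pos: [0.4738, -0.0291, 0.1237]
eef_rot: [0.001, -0.03, 1.0, -0.0]
wrist_force: [-2.1, 2.3, 15.7]
opening: 0.215
grasp_force: 65.8
```

```bash
python3 m.py | head -3
```

```text
pos [ 0.4738 -0.0291  0.1237] case [-0.0757 -0.0716  0.1237] shift [10.7 69.6 23.7] yaw of y 93.44 z [ 0.001 -0.    -1.   ] F [-2.1  2.3 15.7] t 18.8 0.2152124258664972
[ 0.17 -0.37  0.11]
knob [-0.0756  0.1332] r 0.0506 theta 0.931
```

The angle has passed 0.85 and follows my commands, so the stem is in the notch. Part of the growing force is radial grip stress, so I'll loosen, regrip slightly lower, and check.

Emit:
jog_arm(
  series=[
    [[0,0,0,0,0,0,25],[0,0,0,0,0,0,25],[0,0,0,0,0,0,25],[0,0,1.5,0,0,0,25],[0,0,1.5,0,0,0,25],[0,0,0,0,0,0,22],[0,0,0,0,0,0,18],[0,0,0,0,0,0,15],[0,0,0,0,0,0,15],[0,0,0,0,0,0,15]],
  ],
)

```text
time_s: 19.85
eef_pos: [0.4729, -0.0291, 0.1189]
eef_rot: [-0.0, -0.03, 1.0, 0.0]
wrist_force: [-2.0, 0.3, 0.1]
opening: 0.213
grasp_force: 58.9
```

```bash
python3 m.py | head -3
```

```text
pos [ 0.4729 -0.0291  0.1189] case [-0.0766 -0.0716  0.1189] shift [ 9.8 69.5 18.9] yaw of y 93.39 z [-0.001  0.    -1.   ] F [-2.   0.3  0.1] t 19.85 0.2127447753716983
[ 0.06  0.29 -0.02]
knob [-0.0908  0.1405] r 0.0673 theta 0.979
```

Emit:
jog_arm(
  series=[
    [[1.0,0,1.5,0,0,0,15],[0,0,0,0,0,0,15],[1.1,0,1.5,0,0,0,15],[0,0,0,0,0,0,15],[0.9,0,1.5,0,0,0,15],[0,0,0,0,0,0,15],[0.9,0,1.6,0,0,0,15],[0,0,0,0,0,0,15],[0,0,0,0,0,0,15],[0,0,0,0,0,0,15]],
  ],
)

```text
time_s: 20.9
eef_pos: [0.471, -0.03, 0.1153]
eef_rot: [0.002, -0.03, 1.0, -0.001]
wrist_force: [-6.2, 0.8, 15.6]
opening: 0.218
grasp_force: 61.6
```

```bash
python3 - <<'E'
from h import *
tool([.459,.0397,.1]); print(ctrl.get_obs()['torque'].round(2))
c,W=grab('wrist'); c2,W2=grab('side')
cv2.imwrite('pics/m8.png',np.hstack([cv2.resize(c['frame'][170:320,155:355],(800,600),interpolation=cv2.INTER_CUBIC)[:,100:500],cv2.resize(c2['frame'][160:260,190:257],(400,600),interpolation=cv2.INTER_CUBIC)]))
E
```

```text
pos [ 0.471  -0.03    0.1153] case [-0.0786 -0.0724  0.1153] shift [ 7.9 70.4 15.2] yaw of y 93.4 z [ 0.004 -0.001 -1.   ] F [-6.2  0.8 15.6] t 20.9 0.21846756156350022
[0.13 0.44 0.05]
```

View pics/m8.png

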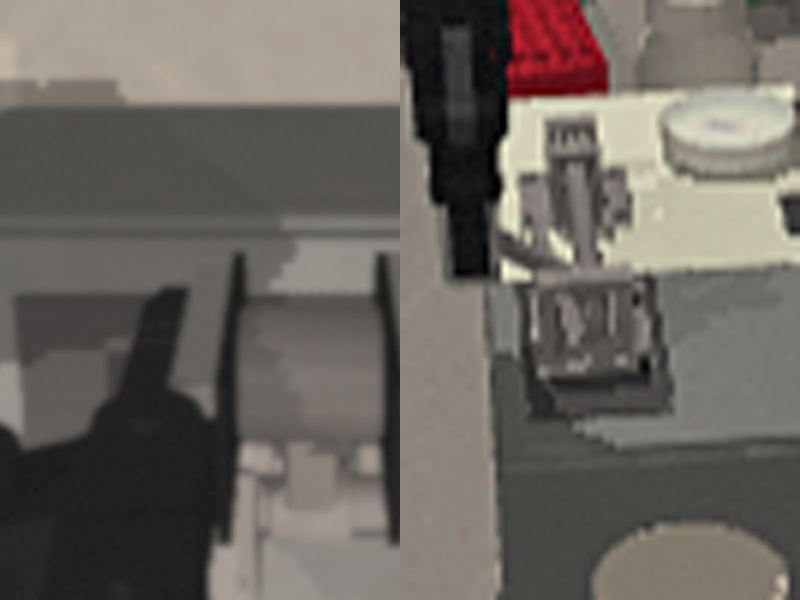

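The left panel shows the stem (x 290-338) between the two jaw tops (ending at 280, starting at 358), so it is in the notch and nearly centred. The pad friction gets in the way, so I'll let go and press the knob down from above with shut fingertips.

Emit:
jog_arm(
  series=[
    [[0,0,0,0,0,0,25],[0,0,0,0,0,0,30],[0,0,0,0,0,0,34],[0,0,0,0,0,0,36],[0,0,-5,0,0,0,36],[0,0,-10,0,0,0,36],[0,0,-15,0,0,0,36],[0,0,-15,0,0,0,36],[0,0,-10,0,0,0,20],[0,0,0,0,0,0,0]],
  ],
)

```text
time_s: 22.0
eef_pos: [0.4706, -0.0298, 0.17]
eef_rot: [0.002, -0.03, 1.0, -0.001]
wrist_force: [-0.2, 0.3, -1.0]
opening: 0.091
grasp_force: 0.0
```

Emit:
jog_arm(
  series=[
    [[4,0,0,0,0,0,0],[4,0,0,0,0,0,0],[0,0,0,0,0,0,0],[0,0,0,0,0,0,0],[0,0,0,0,0,0,0],[0,0,0,0,0,0,0],[0,0,0,0,0,0,0],[0,0,0,0,0,0,0],[0,0,0,0,0,0,0],[0,0,0,0,0,0,0]],
  ],
)

```text
time_s: 23.0
eef_pos: [0.4614, -0.0299, 0.168]
eef_rot: [-0.0, -0.03, 1.0, -0.0]
wrist_force: [0.8, 1.6, -0.5]
opening: -0.001
grasp_force: 0.0
```

```bash
python3 - <<'E'
from h import *
tool([.459,.0397,.1])
c,W=grab('top'); P=(W-C0)@Rc
m=(P[...,2]>.1)&(P[...,2]<.15)&(P[...,0]<-.06)&(P[...,0]>-.11)&(abs(P[...,1]+.07)<.03);print(m.sum(),P[m].mean(0) if m.any() else 0)
c,W=grab('side'); P=(W-C0)@Rc
m=(P[...,2]>.1)&(P[...,2]<.145)&(P[...,0]<-.058)&(P[...,0]>-.11)&(abs(P[...,1]+.07)<.03);print(m.sum(),np.percentile(P[m],[5,50,95],axis=0).round(4).tolist() if m.any() else 0)
E
```

```text
pos [ 0.4614 -0.0299  0.168 ] case [-0.0881 -0.0717  0.168 ] shift [-1.7 69.6 68. ] yaw of y 93.4 z [-0. -0. -1.] F [ 0.8  1.6 -0.5] t 23.0 -0.0006212169626234143
0 0
101 [[-0.0861, -0.0841, 0.1212], [-0.0757, -0.0786, 0.1325], [-0.0602, -0.0689, 0.1409]]
```

Emit:
jog_arm(
  series=[
    [[-4,0,0,0,0,0,0],[0,0,10,0,0,0,0],[0,0,10,0,0,0,0],[0,0,4,0,0,0,0],[0,0,2,0,0,0,0],[0,0,2,0,0,0,0],[0,0,2,0,0,0,0],[0,0,2,0,0,0,0],[0,0,2,0,0,0,0],[0,0,0,0,0,0,0]],
  ],
)

```text
time_s: 24.1
eef_pos: [0.4654, -0.0297, 0.1338]
eef_rot: [0.0, -0.03, 1.0, -0.0]
wrist_force: [1.2, 0.4, 0.0]
opening: 0.002
grasp_force: 0.0
```

Emit:
jog_arm(
  series=[
    [[0,0,1.5,0,0,0,0],[0,0,1.5,0,0,0,0],[0,0,1.5,0,0,0,0],[0,0,1.5,0,0,0,0],[0,0,1.5,0,0,0,0],[0,0,1.5,0,0,0,0],[0,0,1.5,0,0,0,0],[0,0,1.5,0,0,0,0],[0,0,1,0,0,0,0],[0,0,0,0,0,0,0]],
  ],
)

```text
time_s: 25.1
eef_pos: [0.4653, -0.0297, 0.1208]
eef_rot: [-0.0, -0.03, 1.0, 0.0]
wrist_force: [0.8, -0.7, 0.3]
opening: 0.001
grasp_force: 0.0
```

Emit:
jog_arm(
  series=[
    [[1,0,0.5,0,0,0,0],[1,0,0.5,0,0,0,0],[1,0,0.5,0,0,0,0],[0,0,0.5,0,0,0,0],[0,0,0.5,0,0,0,0],[0,0,0.5,0,0,0,0],[0,0,0.5,0,0,0,0],[0,0,0.5,0,0,0,0],[0,0,0,0,0,0,0],[0,0,0,0,0,0,0]],
  ],
)

```text
time_s: 26.1
eef_pos: [0.4624, -0.0299, 0.117]
eef_rot: [0.0, -0.03, 1.0, 0.0]
wrist_force: [0.1, 0.4, -0.7]
opening: 0.002
grasp_force: 0.0
```

```bash
python3 - <<'E'
from h import *
tool([.459,.0397,.1])
c2,W=grab('side')
P=(W-C0)@Rc
m=(P[...,2]>.085)&(P[...,2]<.145)&(P[...,0]<-.06)&(P[...,0]>-.11)&(P[...,1]>-.1)&(P[...,1]<-.04);print(m.sum(),np.percentile(P[m],[5,50,95],axis=0).round(4).tolist() if m.any() else 0)
c,W=grab('wrist')
cv2.imwrite('pics/m9.png',np.hstack([cv2.resize(c['frame'][170:320,155:355],(800,600),interpolation=cv2.INTER_CUBIC)[:,200:600],cv2.resize(c2['frame'][160:260,190:257],(400,600),interpolation=cv2.INTER_CUBIC)]))
E
```

```text
pos [ 0.4624 -0.0299  0.117 ] case [-0.0871 -0.0717  0.117 ] shift [-0.7 69.6 17. ] yaw of y 93.39 z [ 0.  0. -1.] F [ 0.1  0.4 -0.7] t 26.1 0.001804552398144341
181 [[-0.097, -0.0867, 0.1053], [-0.0852, -0.0801, 0.1199], [-0.0653, -0.0733, 0.1426]]
```

View pics/m9.png

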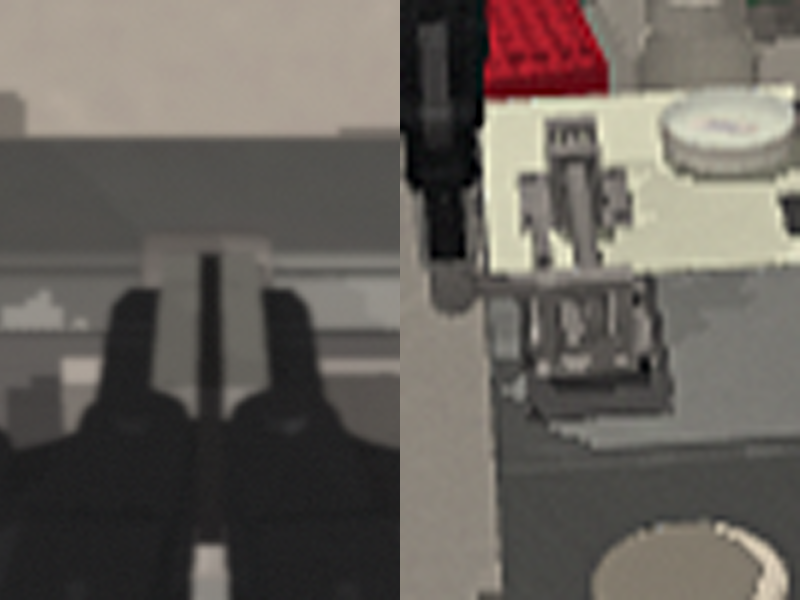

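The knob sits directly under the fingertips and the handle is nearly level in the notch. I'll press the last few mm to the stop. That was one picture more than the limit of 10, so I won't view any more.

Emit:
jog_arm(
  series=[
    [[0,0,0.5,0,0,0,0],[0,0,0.5,0,0,0,0],[0,0,0.5,0,0,0,0],[0,0,0.5,0,0,0,0],[0,0,0.3,0,0,0,0],[0,0,0,0,0,0,0],[0,0,0,0,0,0,0],[0,0,0,0,0,0,0],[0,0,0,0,0,0,0],[0,0,0,0,0,0,0]],
  ],
)

```text
time_s: 27.2
eef_pos: [0.4624, -0.0299, 0.1147]
eef_rot: [0.0, -0.03, 1.0, 0.0]
wrist_force: [0.1, -0.3, 0.2]
opening: 0.006
grasp_force: 0.0
```

Emit:
jog_arm(
  series=[
    [[0,0,0.3,0,0,0,0],[0,0,0.3,0,0,0,0],[0,0,0.3,0,0,0,0],[0,0,0.3,0,0,0,0],[0,0,0,0,0,0,0],[0,0,0,0,0,0,0],[0,0,0,0,0,0,0],[0,0,0,0,0,0,0],[0,0,0,0,0,0,0],[0,0,0,0,0,0,0]],
  ],
)

```text
time_s: 28.2
eef_pos: [0.4625, -0.0299, 0.1141]
eef_rot: [0.0, -0.03, 1.0, -0.0]
wrist_force: [-2.6, -0.3, 8.0]
opening: 0.004
grasp_force: 3.9
```

The stop is felt: 8 N at 114 mm, against 114.6 mm expected for 1.52 rad. Retreating.

Emit:
jog_arm(
  series=[
    [[0,0,-2,0,0,0,0],[0,0,-5,0,0,0,0],[0,0,-10,0,0,0,0],[0,0,-15,0,0,0,0],[0,0,-15,0,0,0,0],[0,0,-15,0,0,0,0],[10,0,-15,0,0,0,0],[10,0,0,0,0,0,0],[0,0,0,0,0,0,0],[0,0,0,0,0,0,0]],
  ],
)

```text
time_s: 29.2
eef_pos: [0.4419, -0.031, 0.19]
eef_rot: [-0.0, -0.029, 1.0, 0.0]
wrist_force: [0.4, -0.3, -0.0]
opening: -0.002
grasp_force: 0.0
```

```bash
python3 - <<'E'
from h import *
tool([.459,.0397,.1])
for n in('side','top'):
    c,W=grab(n); P=(W-C0)@Rc
    m=(P[...,2]>.09)&(P[...,2]<.14)&(P[...,0]<-.066)&(P[...,0]>-.11)&(P[...,1]>-.1)&(P[...,1]<-.04);print(n,m.sum(),np.percentile(P[m],[5,50,95],axis=0).round(4).tolist() if m.any() else 0)
E
```

```text
pos [ 0.4419 -0.031   0.19  ] case [-0.1076 -0.0715  0.19  ] shift [-21.2  69.5  90. ] yaw of y 93.37 z [-0.  0. -1.] F [ 0.4 -0.3 -0. ] t 29.2 -0.0022710259583881807
side 97 [[-0.0942, -0.0833, 0.1017], [-0.0838, -0.0779, 0.1099], [-0.0692, -0.0667, 0.1154]]
top 0 0
```

The knob's top is at z ≈ 0.115 and the handle is level in the notch. The robot is clear of everything.

```bash
python3 -c "
from bench import ctrl
print(ctrl.hand_in())"
```

```text
the job is handed in; nothing more can be done
None
```

The job is handed in at 29 s: the handle was lifted, the bolt slid across, and the handle turned down in the keeper's notch to its stop (8 N), with the robot clear; no verdict came back, and I viewed 11 pictures against the limit of 10.

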